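Make up a nested set of button tubs on the counting scale

ROBOT

A 6-joint arm with a two-finger parallel gripper is mounted at the origin on the work surface. World frame = base frame: x ahead of the robot, y to its left, z up, the work surface at z = 0. Lengths are in m, angles in rad, forces in N, time in s.
With the tool pointing down it reaches from about 0.325 to 0.775 m from the base axis. Payload 5.5 kg.
Tool frame: the origin (TCP) lies between the finger pads; the fingertips stand 22 mm ahead of it and the grasp point (between the pads) lies 3 mm ahead of it; z points along the fingers, y is the line along which they close (so a half turn about z gives the same grasp; the last joint's range is limited). The gripper opens to 85 mm and grips with 20 to 120 N. Pads are 22 mm wide; open, the fingers measure 114 mm over their backs; the gripper's body (76 mm by 85 mm) begins 54 mm behind the grasp point. The pads swing forward as they close: fully open they stand 13 mm farther back than shut.
Start: joints at [-1.31, 0.091, 1.231, -0, 1.82, -0.057], TCP at [0.187, -0.57, 0.253] pointing down, gripper open.
Joint ranges: [-2.87, 2.87], [-0.86, 2.18], [0.17, 2.46], [-1.51, 4.65], [0.06, 2.69], [-2.65, 2.65]. Speed limits (rad/s): [2.57, 2.57, 3.01, 3.14, 3.14, 3.14].

INTERFACE

Orientations are given as a rotation vector (axis times angle).
In Python, from rig import robot, optics, spot_in, cut_out gives the robot as it stands. Calls block until the motion is done:
- robot.move_to(position, orientation): joint-space move of the TCP to a pose.
- robot.movel(position, rotation=None, v=0.15): straight line of the TCP; rotation=None keeps the orientation; v is the mean speed in m/s.
- robot.goto_joints(angles): joint-space move.
- robot.command_gripper(opening): opening from 0.0 (shut) to 1.0 (fully open); the grip force is fixed at half the most; returns when the fingers have stopped.
- robot.wait(seconds).
- robot.solve_ik(position, orientation): joint angles nearest the present ones, or None.
- robot.read_state(): the state.
- optics.capture(name): name is "scene" or "top" or "wrist"; returns a dict with "frame" (480x640x3 uint8, blue, green, red), "depth" (480x640 float32, m along the optical axis (not along the pixel's ray), 0 where there is no reading), "fx", "fy", "cx", "cy" (pixels), "origin" and "orientation" of the camera in the world. Camera axes: x right, y up, looking along -z (the intrinsics and any distortion apply to the point x, -y, -z); pixel columns grow to the right and rows downward; lengths in m; the calibration is good to about 2 mm. The wrist camera is an equidistant fisheye: a pixel r from the principal point sees the ray r / f radians off the axis. A picture is of the moment at which its call begins.
A pose or a line that the arm cannot do raises robot.PlanningError and nothing moves.
- robot.hand_in(): hands the job in; it is judged then, once.
Trained networks look in a picture, given as the dict that the camera call returned (one of the last four; its "shot" number tells which), for a name from the list of things; names that differ only in an ending like _2 or _b are one class to them, and where a whole thing is asked for, a point or a joint stands for the part that bears it (a point fixed in the world has none). Each returns a list of dicts, best first, with "confidence" (0 to 1); they miss things now and then, are a little off and sometimes report something else, mostly with a low value. They report only what shows in the picture. A call takes as long as a camera call. They do not tell look-alikes from the thing itself.
- spot_in(picture, name): "bbox" ([centre column, centre row, width, height] in pixels, round what is visible of it).
- cut_out(picture, name): "mask" (480x640 bool, what is visible of it) and "bbox" ([centre column, centre row, width, height] in pixels, round what is visible of it).
The state is a dict: "clock": time; "joint_positions": joint angles; "qd": joint speeds; "effort": joint torques, N m; "ee_pos": TCP position; "tool_rot": TCP orientation; "force": force on the tool from outside, world axes, zero at the start; "moment": the same for the moment, N m; "finger_gap": opening from 0.0 (shut) to 1.0 (fully open); "grasp_force": force on a finger pad.
Only numpy, scipy, OpenCV 4.12 (cv2) and the standard library are available. Lean on these libraries where they do the work, as an engineer would, in place of code of your own. Each camera call takes 0.05 s, during which the arm holds its last target. There are 200 camera calls.

TASK

Make up one nested set of empty button tubs on the counting scale, bottom to top in this order: stand the wide low tub upright in the middle of the scale's pan, put the medium tub inside it (lift it straight up out of the broad-rimmed spare tub it is nested in, leaving that one standing where it is), then stand the small narrow tub inside the medium one, and last put the small knobbed lid on the small tub, seated level. Leave the spare tub, the big lid, the tape roll and the carton where they are.

Things in the scene. Friction and masses are not known exactly. Their poses are not given: they have to be found in the camera images.
- large_tub: Wide low open round tub, white plastic, 45 mm high, outside diameter 68 mm at the rim and 62 mm at the foot, wall 3 mm, floor 4 mm thick. Origin: centre of the underside; z up through the mouth. About 80 g.
- medium_tub: Medium open round tub, white plastic, 75 mm high, outside diameter 56 mm at the rim, 38 mm at the foot, wall 2.5 mm, raised floor 36 mm above the underside. Starts upright on the floor of the spare tub, its upper 36 mm clear of the spare's rim (under 2 mm sideways play). In the large tub it stands on that floor, upper 34 mm clear. Origin: centre of the underside; z up. About 70 g.
- spare_tub: The spare tub, white plastic, shaped like the medium tub (75 mm high, floor at 36 mm) but with a broad flat rim 68 mm across and 4 mm thick at its top, seen from above as a ring around the medium tub; loose on the table with the medium tub nested in it; it stays there. Origin: centre of the underside; z up. About 70 g.
- small_tub: Small narrow open round tub, white plastic, 78 mm high, outside diameter 42 mm at the rim and 34 mm at the foot, wall 3 mm (36 mm inside the mouth), floor 4 mm. Set in the medium tub it stands on the raised floor and its upper 39 mm stand clear. Origin: centre of the underside; z up. About 50 g.
- small_lid: Small grey plastic lid: disc 46 mm across, 4 mm thick; under it a plug 8 mm deep (24 mm across at its end, 28 mm at the disc) for the small tub's mouth; on top a round knob 16 mm across, 32 mm tall. Starts standing on its plug, disc top at 12 mm, knob top at 44 mm. Origin: centre of the plug's underside; z up. Seated, the disc lies on the rim, the origin 70 mm above the small tub's. 30 g.
- big_lid: Big grey plastic lid, not needed: disc of 72 mm diameter, the same knob (16 mm in diameter, top at 44 mm). Origin: centre of the plug's underside; z up. Stays where it is.
- pan (a point): Centre of the top face of the counting scale's round steel pan, 130 mm across, 50 mm above the table. The scale is fixed, the pan does not move; below the pan a white housing of about 150 x 160 mm, with a keypad and display 30 mm high towards the robot, reaching 101 mm from the pan's centre. Axes: z up, x away from the keypad.
- tape_roll: Roll of brown parcel tape standing flat, 72 mm in diameter, 48 mm high; bystander. Origin: centre of the underside.
- carton: Small closed carton, 110 x 80 x 70 mm high; bystander. Origin: centre of the underside.
Not all that is in view belongs to the job. Leave any yellow look-alike of the small_lid alone.

How it is judged:
By the outcome, as a careful person would: the job done as asked, in the order asked, and still so for the second after the job is handed in, with the robot touching nothing.
It also fails if it takes over 128 s, if anything falls off the work surface, if the arm or the gripper's body presses on something with over 40 N, if the wrist force passes 120 N, or if a joint passes its speed limit or range.

## Working session

There is one attempt and no reset: what is moved stays moved. The work goes in short steps, each a Python script; the robot and the scene stay as the last script left them, time stands still between calls to the robot, and variables do not carry over. Pictures are saved under pics/ and viewed, at most 14 in all, crops included, and the job is handed in when it is done.

```bash
ls; mkdir -p pics; cat > h.py <<'E'
import numpy as np, cv2
from scipy.spatial.transform import Rotation as R
from rig import robot, optics, spot_in, cut_out
def cloud(p):
    v,u=np.mgrid[0:480,0:640].astype(float); d=p["depth"].astype(float)
    x=(u-p["cx"])/p["fx"]; y=(v-p["cy"])/p["fy"]
    c=np.stack([x*d,-y*d,-d],-1)
    return c@Rm(p).T+np.array(p["origin"])
def Rm(p):
    o=np.array(p["orientation"],float)
    return o if o.shape==(3,3) else R.from_rotvec(o).as_matrix()
E
python3 - <<'E'
from h import *
for n in("top","scene"):
    p=optics.capture(n); cv2.imwrite(f"pics/{n}0.png",p["frame"])
    print(n,p["origin"],p["orientation"],p["fx"],p["cx"],p["cy"],[k for k in p])
    c=cloud(p)
    for t in "large_tub medium_tub spare_tub small_tub small_lid big_lid pan tape_roll carton".split():
        for r in cut_out(p,t)[:3]:
            m=r["mask"]&(p["depth"]>0); q=c[m]
            if len(q): 
                z=np.percentile(q[:,2],97); k=q[q[:,2]>z-.006]
                print(t,round(r["confidence"],2),np.round(r["bbox"]),"ztop",z.round(3),"ctr",((k.min(0)+k.max(0))/2).round(3),"ext",np.ptp(k,0).round(3))
E
```

```text
pics
top [0.38667799 0.08468414 1.18949184] [ 0.09707614 -0.08916865 -1.58753523] 580.4004961932719 316.7638345137526 237.82365646346275 ['frame', 'depth', 'fx', 'fy', 'cx', 'cy', 'origin', 'orientation', 'shot']
large_tub 0.92 [217. 194.  36.  38.] ztop 0.046 ctr [0.618 0.29  0.046] ext [0.066 0.065 0.01 ]
medium_tub 0.61 [501. 264.  32.  31.] ztop 0.113 ctr [ 0.461 -0.255  0.111] ext [0.052 0.055 0.009]
medium_tub 0.41 [218. 193.  38.  37.] ztop 0.046 ctr [0.618 0.291 0.045] ext [0.066 0.067 0.01 ]
spare_tub 0.76 [492. 268.  27.  37.] ztop 0.078 ctr [ 0.46  -0.245  0.076] ext [0.066 0.045 0.008]
small_tub 0.75 [309. 274.  26.  19.] ztop 0.08 ctr [0.448 0.11  0.078] ext [0.039 0.04  0.008]
small_lid 0.97 [353. 277.  24.  24.] ztop 0.045 ctr [0.445 0.016 0.044] ext [0.014 0.014 0.01 ]
small_lid 0.56 [400. 280.  25.  21.] ztop 0.046 ctr [ 0.427 -0.079  0.044] ext [0.014 0.015 0.008]
big_lid 0.74 [491. 207.  32.  38.] ztop 0.043 ctr [ 0.583 -0.267  0.043] ext [0.016 0.015 0.011]
pan 0.91 [360. 203.  91.  95.] ztop 0.053 ctr [0.608 0.005 0.052] ext [0.133 0.128 0.01 ]
tape_roll 0.86 [25
[... 940 characters left out ...]
ext [0.041 0.039 0.008]
small_lid 0.64 [143. 258.  32.  28.] ztop 0.045 ctr [ 0.582 -0.268  0.043] ext [0.017 0.016 0.008]
small_lid 0.61 [282. 224.  19.  22.] ztop 0.045 ctr [0.446 0.016 0.043] ext [0.018 0.013 0.006]
small_lid 0.56 [246. 220.  22.  19.] ztop 0.045 ctr [ 0.43  -0.08   0.043] ext [0.013 0.014 0.007]
big_lid 0.71 [144. 257.  33.  26.] ztop 0.045 ctr [ 0.582 -0.268  0.043] ext [0.017 0.015 0.008]
big_lid 0.71 [245. 220.  17.  15.] ztop 0.045 ctr [ 0.431 -0.079  0.043] ext [0.01  0.011 0.007]
tape_roll 0.61 [370. 230.  36.  35.] ztop 0.051 ctr [0.459 0.221 0.049] ext [0.072 0.068 0.007]
carton 0.93 [475. 246.  53.  65.] ztop 0.073 ctr [0.525 0.438 0.071] ext [0.131 0.111 0.007]
```

View pics/top0.png

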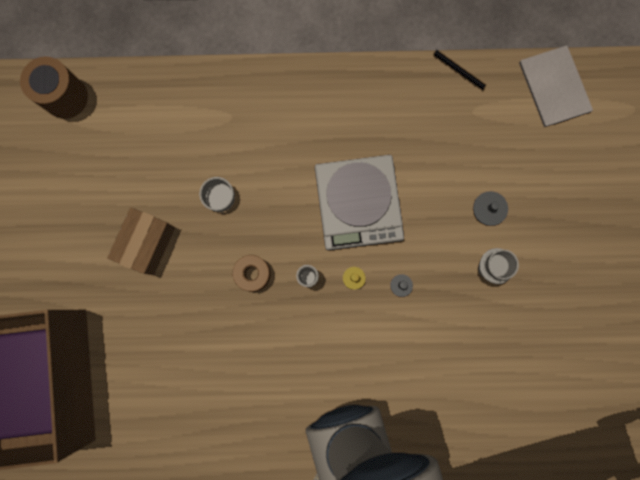

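```bash
python3 -c "
import cv2
a=cv2.imread('pics/top0.png')[170:310,280:530]
cv2.imwrite('pics/crop0.png',cv2.resize(a,None,fx=3.2,fy=3.2,interpolation=2))"
```

```text
(no output)
```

View pics/crop0.png

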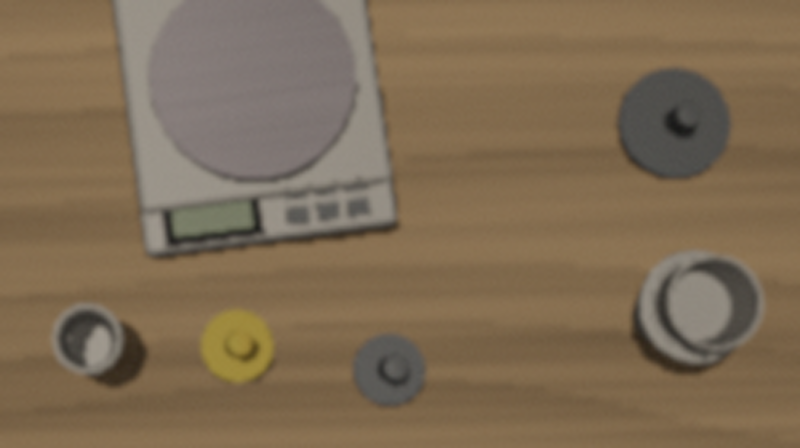

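The tall nested pair is at (498,266), the small tub at (308,276), and the large tub at (218,195). There are three knobbed lids:
- Yellow, at (354,278): the look-alike.
- Small grey, at (401,286): this is small_lid, since it is grey and about 46 mm across.
- Large grey, at (491,208): this is big_lid.

The crop confirms the small grey one.

```bash
cat >> h.py <<'E'
def circ(cl,xy,z0,z1,r):
    """circle through points of height z0..z1 within r of xy"""
    q=cl[(np.hypot(cl[...,0]-xy[0],cl[...,1]-xy[1])<r)&(cl[...,2]>z0)&(cl[...,2]<z1)]
    if len(q)<8: return None
    (a,b),rr=cv2.minEnclosingCircle(q[:,:2].astype(np.float32)); return np.round([a,b,rr*2,q[:,2].mean(),len(q)],4)
def rot(s=1,yaw=0):
    y=np.array([s*np.cos(yaw),s*np.sin(yaw),0]);z=np.array([0,0,-1.]);return R.from_matrix(np.c_[np.cross(y,z),y,z]).as_rotvec()
E
python3 - <<'E'
from h import *
for n in("top","scene"):
    c=cloud(optics.capture(n))
    for t,xy,a,b,r in [("large",(.618,.29),.04,.05,.045),("med",(.461,-.256),.105,.118,.04),("spare",(.461,-.256),.071,.08,.045),("small",(.448,.11),.072,.085,.03),("liddisc",(.429,-.0795),.009,.017,.035),("lidknob",(.429,-.0795),.038,.05,.03),("pan",(.608,.005),.046,.056,.08)]:
        print(n,t,circ(c,xy,a,b,r))
s=robot.read_state();print(s["tool_rot"],s["clock"])
for p in [(.618,.29),(.608,.005),(.461,-.256),(.448,.11),(.429,-.08)]:
    for sg in(1,-1):
        for z in (.03,.28):
            q=robot.solve_ik([*p,z],rot(sg));print(p,sg,z,None if q is None else np.round(q,2))
E
```

```text
top large [6.173e-01 2.904e-01 6.850e-02 4.410e-02 1.840e+02]
top med [ 4.605e-01 -2.561e-01  5.600e-02  1.099e-01  1.710e+02]
top spare [ 4.595e-01 -2.552e-01  6.820e-02  7.420e-02  5.110e+02]
top small [4.473e-01 1.101e-01 4.160e-02 7.750e-02 1.020e+02]
top liddisc [ 4.281e-01 -7.900e-02  4.620e-02  1.240e-02  2.970e+02]
top lidknob [ 4.261e-01 -7.940e-02  1.430e-02  4.340e-02  4.900e+01]
top pan [6.103e-01 4.800e-03 1.302e-01 5.000e-02 3.117e+03]
scene large [6.177e-01 2.887e-01 6.990e-02 4.430e-02 2.610e+02]
scene med [ 4.608e-01 -2.564e-01  5.900e-02  1.094e-01  1.650e+02]
scene spare [ 4.620e-01 -2.567e-01  6.980e-02  7.600e-02  1.780e+02]
scene small [4.474e-01 1.096e-01 4.590e-02 7.650e-02 1.260e+02]
scene liddisc [ 4.291e-01 -8.170e-02  4.940e-02  1.310e-02  1.430e+02]
scene lidknob [ 4.291e-01 -7.990e-02  1.860e-02  4.330e-02  3.400e+01]
scene pan [6.103e-01 2.700e-03 1.348e-01 5.120e-02 2.117e+03]
[-3.10195222e+00 -4.97103387e-01 -4.53451411e-05] 1.1
(0.618, 0.29) 1 0.03 [ 0.39  0.38  1.3  -0.    1.47  0.39]
(0.618, 0.29) 1 0.28 [ 0.39  0.33  0.91 -0.    1.9   0.39]
(0.618, 0.29) -1 0.03 None
(0.618, 0.29) -1 0.28 None
(0.608, 0.005) 1 0.03 [-0.05  0.18  1.53 -0.    1.43 -0.05]
(0.608, 0.005) 1 0.28 [-0.05  0.12  1.15 -0.    1.87 -0.05]
(0.608, 0.005) -1 0.03 None
(0.608, 0.005) -1 0.28 None
(0.461, -0.256) 1 0.03 [-0.57 -0.03  1.75 -0.    1.42 -0.57]
(0.461, -0.256) 1 0.28 [-0.57 -0.1   1.37 -0.    1.87 -0.57]
(0.461, -0.256) -1 0.03 [-0.57 -0.03  1.75 -0.    1.42  2.57]
(0.461, -0.256) -1 0.28 [-0.57 -0.1   1.37 -0.    1.87  2.57]
(0.448, 0.11) 1 0.03 [ 0.17 -0.22  1.92 -0.    1.43  0.17]
(0.448, 0.11) 1 0.28 [ 0.17 -0.27  1.53 -0.    1.89  0.17]
(0.448, 0.11) -1 0.03 None
(0.448, 0.11) -1 0.28 None
(0.429, -0.08) 1 0.03 [-0.26 -0.29  1.99 -0.    1.45 -0.26]
(0.429, -0.08) 1 0.28 [-0.26 -0.34  1.58 -0.    1.9  -0.26]
(0.429, -0.08) -1 0.03 None
(0.429, -0.08) -1 0.28 None
```

```bash
cat >> h.py <<'E'
R0=rot(1)
def fz(): return robot.read_state()["force"][2]
def pick(xy,z,zt=.25,pre=1.0):
    robot.command_gripper(pre)
    robot.move_to([*xy,zt],R0); robot.movel([*xy,z+.05],v=.25); robot.movel([*xy,z],v=.1)
    robot.command_gripper(0); s=robot.read_state(); print("grip gap mm",s["finger_gap"]*85,s["grasp_force"],s["clock"])
def place(xy,z,zt=.25,op=1.0):
    """guarded lowering to nominal TCP height z, release, up to zt"""
    robot.move_to([*xy,max(zt,z+.03)],R0); robot.movel([*xy,z+.006],v=.15); robot.wait(.2); f0=fz()
    for d in np.arange(.004,-.0045,-.001):
        robot.movel([*xy,z+d],v=.03); f=fz()-f0
        if f>4: break
    print("contact at",round(d,4),"df",round(f,1)); robot.command_gripper(op)
    robot.movel([*xy,zt],v=.25); s=robot.read_state(); print("clock",s["clock"],"gap",s["finger_gap"])
E
python3 - <<'E'
from h import *
L=(.6175,.2895)
pick(L,.028); robot.movel([*L,.2],v=.2); s=robot.read_state(); print(s["finger_gap"]*85,s["grasp_force"],s["force"])
place((.6103,.0040),.078,zt=.2)
robot.move_to([.46,-.20,.28],R0)
for n in("top","scene"):
    p=optics.capture(n);c=cloud(p)
    print(circ(c,(.61,.004),.088,.1,.05))
    print("med",circ(c,(.461,-.256),.105,.118,.04))
cv2.imwrite("pics/s1.png",p["frame"]); w=optics.capture("wrist"); print(robot.read_state()["clock"])
cv2.imwrite("pics/w1.png",np.hstack([p["frame"],w["frame"]])[:, :] if 0 else cv2.resize(np.hstack([p["frame"],w["frame"]]),(800,300)))
E
```

```text
grip gap mm 66.03408104212508 66.95336423814297 6.4833
66.19678953692403 66.69709442881867 [ 0.57862464  0.03590713 -0.58473521]
contact at 0.001 df 7.1
clock 11.6833 gap 1.0025344163289869
[6.117e-01 4.700e-03 6.830e-02 9.360e-02 2.150e+02]
med [ 4.607e-01 -2.465e-01  5.070e-02  1.097e-01  5.800e+01]
[6.107e-01 4.600e-03 7.210e-02 9.340e-02 3.000e+02]
med [ 4.594e-01 -2.575e-01  5.870e-02  1.093e-01  1.620e+02]
12.8667
```

View pics/w1.png

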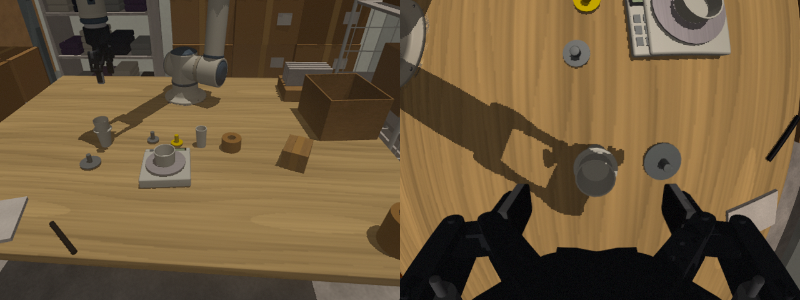

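```bash
python3 - <<'E'
from h import *
M=(.4606,-.2562)
pick(M,.099); 
robot.movel([*M,.115],v=.04); robot.movel([*M,.25],v=.15); s=robot.read_state(); print(s["finger_gap"]*85,s["grasp_force"],s["force"])
for n in("top","scene"):
    p=optics.capture(n);c=cloud(p); print("spare",circ(c,(.461,-.256),.066,.082,.045))
w=optics.capture("wrist"); print(robot.read_state()["clock"])
cv2.imwrite("pics/w2.png",cv2.resize(np.hstack([p["frame"],w["frame"]]),(800,300)))
E
```

```text
grip gap mm 52.87863407200245 62.561506340280175 15.0583
52.63434833514263 62.80486500822008 [-0.03997618  0.15560548 -1.08187775]
spare [ 4.600e-01 -2.563e-01  6.890e-02  7.410e-02  3.930e+02]
spare [ 4.585e-01 -2.551e-01  7.150e-02  7.390e-02  2.820e+02]
16.8083
```

View pics/w2.png

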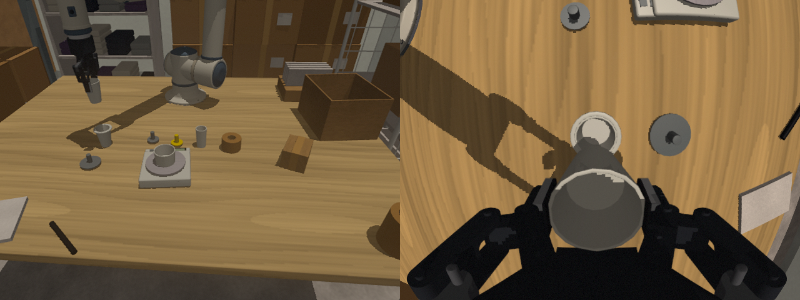

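The medium tub is out in the fingers and the spare stands where it was, at about (596,132) in the right-hand half. Next I place the medium tub and check it.

```bash
python3 - <<'E'
from h import *
place((.611,.0046),.117,zt=.25)
S=(.4474,.1099)
robot.move_to([.42,.18,.28],R0)
for n in("top","scene"):
    c=cloud(optics.capture(n)); print("med",circ(c,(.611,.005),.118,.14,.05)); print("large",circ(c,(.611,.005),.088,.1,.05)); print("small",circ(c,S,.07,.085,.03))
pick(S,.063); robot.movel([*S,.27],v=.2); s=robot.read_state(); print(s["finger_gap"]*85,s["grasp_force"],s["force"])
w=optics.capture("wrist");p=optics.capture("scene"); print(robot.read_state()["clock"])
cv2.imwrite("pics/w3.png",cv2.resize(np.hstack([p["frame"],w["frame"]]),(800,300)))
E
```

```text
contact at 0.001 df 4.4
clock 21.2583 gap 0.9996584466106302
med [6.103e-01 5.300e-03 5.570e-02 1.268e-01 1.770e+02]
large [6.118e-01 5.200e-03 6.850e-02 9.210e-02 4.650e+02]
small [4.474e-01 1.101e-01 4.190e-02 7.690e-02 1.080e+02]
med [6.091e-01 4.200e-03 5.940e-02 1.252e-01 3.290e+02]
large [6.127e-01 3.700e-03 6.830e-02 9.390e-02 3.060e+02]
small [4.481e-01 1.085e-01 4.470e-02 7.580e-02 1.460e+02]
grip gap mm 40.21386075970948 60.10787881590659 24.85
39.523418494110516 60.3393707118812 [-0.5319276  -0.56906332 -1.33684912]
26.1333
```

View pics/w3.png

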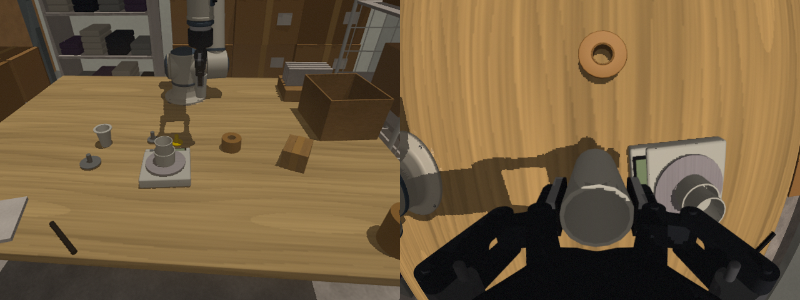

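The small tub is held upright and the medium stands inside the large one on the pan. I start the guarded lowering a little higher, in case the tub slipped in the fingers.

```bash
sed -i 's/z+.006\]/z+.014]/; s/arange(.004,/arange(.012,/' h.py; python3 - <<'E'
from h import *
place((.610,.0048),.153,zt=.29)
robot.move_to([.40,-.16,.28],R0)
for n in("top","scene"):
    p=optics.capture(n);c=cloud(p); print("small",circ(c,(.610,.005),.155,.18,.04)); print("med",circ(c,(.611,.005),.118,.132,.05)); print("large",circ(c,(.611,.005),.088,.1,.05)); print("disc",circ(c,(.429,-.08),.009,.017,.035)); print("knob",circ(c,(.429,-.08),.038,.05,.03))
print(robot.read_state()["clock"])
cv2.imwrite("pics/s4.png",cv2.resize(p["frame"][190:320,180:360],(800,578)))
E
```

```text
contact at -0.0 df 6.7
clock 32.5667 gap 0.9998467480044597
small [6.101e-01 4.700e-03 4.220e-02 1.653e-01 1.700e+02]
med [6.107e-01 5.100e-03 5.560e-02 1.263e-01 1.610e+02]
large [6.115e-01 5.100e-03 6.760e-02 9.380e-02 3.020e+02]
disc [ 4.279e-01 -7.920e-02  4.570e-02  1.230e-02  2.950e+02]
knob [ 4.272e-01 -7.900e-02  1.590e-02  4.380e-02  5.000e+01]
small [6.115e-01 2.800e-03 4.500e-02 1.635e-01 3.020e+02]
med [6.11e-01 3.70e-03 5.71e-02 1.26e-01 2.79e+02]
large [6.122e-01 3.900e-03 6.840e-02 9.370e-02 2.900e+02]
disc [ 4.288e-01 -8.070e-02  4.790e-02  1.320e-02  9.900e+01]
knob [ 4.276e-01 -8.030e-02  1.920e-02  4.340e-02  3.500e+01]
33.7083
```

View pics/s4.png

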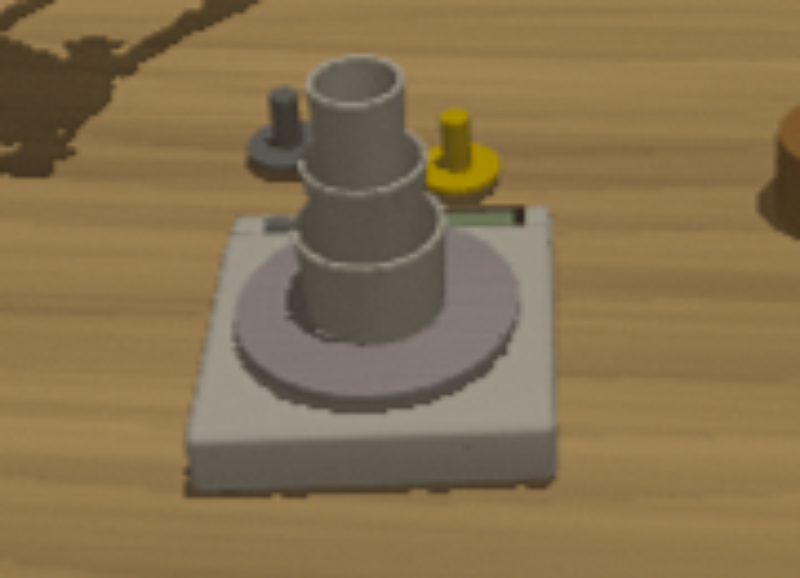

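The three tubs stand nested and centred, with the small rim at about (355,80) in the crop. The grey lid is at (283,140) and the yellow one at (455,160). Now the lid.

```bash
python3 - <<'E'
from h import *
D=(.428,-.0797)
pick(D,.036,zt=.2,pre=.6); robot.movel([*D,.28],v=.2); s=robot.read_state(); print(s["finger_gap"]*85,s["grasp_force"],s["force"])
place((.6105,.0043),.196,zt=.30,op=.5)
robot.move_to([.40,-.16,.3],R0)
for n in("top","scene"):
    p=optics.capture(n);c=cloud(p); print("disc",circ(c,(.610,.005),.162,.18,.04)); print("knob",circ(c,(.61,.005),.195,.215,.03));print("large",circ(c,(.611,.005),.088,.1,.05)); print("spare",circ(c,(.461,-.256),.066,.082,.045))
print(robot.read_state()["clock"])
cv2.imwrite("pics/s5.png",cv2.resize(p["frame"][160:320,140:360],(800,582)))
E
```

```text
grip gap mm 13.908297621512313 58.515220284461975 36.3667
14.409160915666579 58.42707574367523 [ 0.48485671  0.57154593 -0.46050158]
contact at -0.0 df 5.2
clock 43.7083 gap 0.5021919431109132
disc [6.120e-01 5.000e-03 4.620e-02 1.719e-01 4.310e+02]
knob [6.117e-01 5.000e-03 1.640e-02 2.033e-01 7.200e+01]
large [6.117e-01 5.200e-03 6.800e-02 9.360e-02 1.890e+02]
spare None
disc [6.122e-01 3.000e-03 4.810e-02 1.721e-01 3.000e+02]
knob [6.134e-01 3.600e-03 1.540e-02 2.022e-01 6.400e+01]
large [6.129e-01 4.100e-03 7.010e-02 9.370e-02 2.980e+02]
spare [ 4.604e-01 -2.572e-01  7.080e-02  7.380e-02  2.880e+02]
44.85
```

View pics/s5.png

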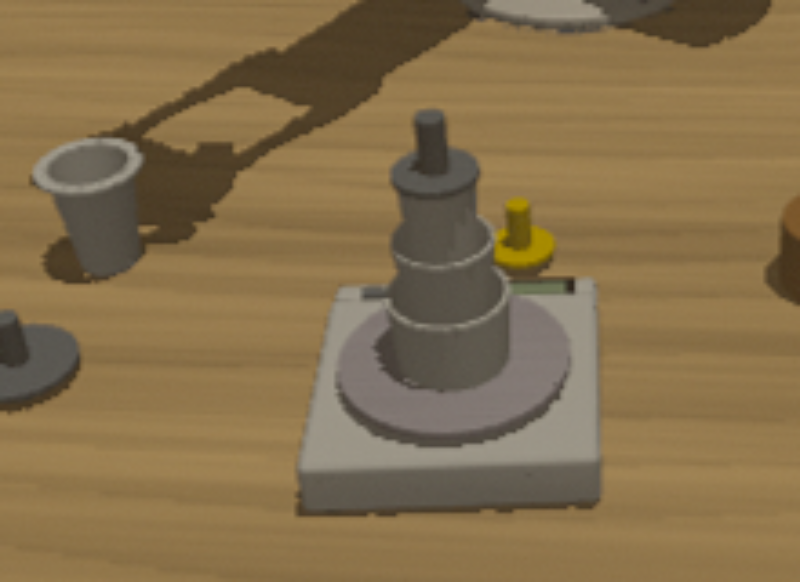

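The lid sits level on the stack, with its disc at about (435,170) and the disc top at z ≈ 0.172 m as expected. The spare tub, big lid and yellow lid have not moved.

```bash
python3 -c "
from rig import robot
print(robot.hand_in())"
```

```text
the job is handed in; nothing more can be done
None
```

The job is handed in at about 45 s of the 128 s allowed: the large, medium and small tubs are nested in the middle of the scale's pan with the small grey lid seated level on top, and the spare tub, big lid, tape roll and carton were left where they were.

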